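Seat and lock a taper adapter in a torque test head

ROBOT

A 6-joint arm with a two-finger parallel gripper is mounted at the origin on the work surface. World frame = base frame: x ahead of the robot, y to its left, z up, the work surface at z = 0. Lengths are in m, angles in rad, forces in N, time in s.
With the tool pointing down it reaches from about 0.275 to 0.825 m from the base axis. Payload 5.2 kg.
Tool frame: the origin (TCP) lies at the very end of the fingers, on their centre line; the grasp point (between the pads) lies r.grasp_offset behind it (r.grasp_offset is the distance from the TCP to the grasp point, in m); x points along the fingers, y is the direction in which the jaws open and shut, and the axes are right-handed (so a half turn about x gives the same grasp; the last joint's range is limited). The gripper opens to 93 mm and grips with 3 to 60 N. Pads are 15 mm wide; open, the fingers measure 128 mm over their backs; the gripper's body (75 mm by 188 mm) begins 65 mm behind the grasp point.
Start: joints at [1.013, 0.259, 1.535, -0, 1.348, -0.203], TCP at [0.191, 0.516, 0.219] pointing down, gripper open.
Joint ranges: [-3.14, 3.14], [-0.91, 2.08], [0.19, 2.58], [-1.22, 4.36], [0.22, 2.71], [-3.12, 3.12]. Speed limits (rad/s): [2.57, 2.57, 3.14, 3.14, 3.14, 3.14].

INTERFACE

Orientations are given as a unit quaternion [x, y, z, w].
In Python, from workcell import telemetry, capture, calibration, order, recognise, trace, tip_of, r gives the robot as it stands.
- The arm moves only by the tool arm_command, never from a script. Its argument "deltas" is a list of rows, each an object of numbers: "tx", "ty", "tz": the shift along the tool's x, y, z in units of 25 mm (1.0 is 25 mm); "turn": the turn about the tool's x in units of 6 degrees (1.0 is 6 degrees); "hand": the opening, from -1 (shut) to 1 (fully open), so that 0 is half open. In form: [{"tx": .., "ty": .., "tz": .., "turn": .., "hand": ..}, ...]. A call has 1 to 20 rows; each row is the pose to reach, as a shift and turn from the pose measured when the call began, along the tool's axes at that moment; what a row does not reach only later rows make up. A row lasts 1/8 s, in which the tool goes at most 62.5 mm and 10.7 degrees, less where a joint would pass 70% of its speed; a pose out of reach is approached as far as the arm can. A call with a gripper value outside its range is refused whole. The fingers move at their own pace and stop on an object; "grip_force" is the grip in N (left out, the last holds). Time passes only in rows, so rows that repeat a pose let the fingers close. It gives the time, the measured TCP pose, the force and the opening at its end, in the units of the state.
- telemetry.get_state(): the state, without advancing time (a new reading comes with each control period).
- capture(name): name is "side" or "top" or "wrist"; returns the picture (384x512x3 uint8, red, green, blue); there is no depth.
- calibration(name): a dict with "fx", "fy", "cx", "cy" (pixels), "distortion" ([k1, k2, p1, p2, k3] as OpenCV has them; the pictures are not rectified), "R" (3x3) and "t" (3): a world point X has camera coordinates R X + t; the wrist camera has in their place "hand_eye" (4x4, takes a point from camera to tool coordinates, whose origin is the TCP and whose axes are the tool frame's). Camera axes: x right, y down, z forward; pixel columns grow to the right and rows downward; lengths in m; the calibration is good to about 2 mm. A picture is of the moment at which its call begins: read the wrist's pose just before it. calibration takes no time and is no camera call.
- order.hand_in(): hands the job in, once; it reports no verdict.
Trained networks look in the newest picture that a camera, given by its name, has taken for a name from the list of things; names that differ only in an ending like _2 or _b are one class to them, and where a whole thing is asked for, a point or a joint stands for the part that bears it (a point fixed in the world has none). Each returns a list of dicts, best first, with "confidence" (0 to 1); they miss things now and then, are a little off and sometimes report something else, mostly with a low value. They report only what shows in the picture. A call takes as long as a camera call. They do not tell look-alikes from the thing itself.
- recognise(query, camera): "point" ([x, y, z] in m, in the coordinates of the camera as it stood for that picture, good to about 4 mm: the middle of the surface that is visible of it).
- trace(query, camera): "pixels" (384x512 bool, what is visible of it).
- tip_of(query, camera): "point" ([x, y, z] in m, in the coordinates of the camera as it stood for that picture, good to about 4 mm: a listed point, or the origin of a listed thing).
The state is a dict: "t": time; "joints": joint angles; "joint_velocities": joint speeds; "joint_torque": joint torques, N m; "eef_pos": TCP position; "eef_rot": TCP orientation; "wrist_force": force on the tool from outside, world axes, zero at the start; "moment": the same for the moment, N m; "width": finger opening in m.
Only numpy, scipy, OpenCV 4.12 (cv2) and the standard library are available. Lean on these libraries where they do the work, as an engineer would, in place of code of your own. Each camera call takes 0.05 s, during which the arm holds its last target.

TASK

Set up the torque tester: take the blue-sleeved adapter out of the rack and lower it, without dropping it, plug down into the test head's tapered receiver until its flange sits fully home on the rim. Then turn the orange clamp knob clockwise until it clicks past its detent and its arm lies over the adapter's flange, and let go. Leave the red and yellow adapters and the screwdriver where they are.

Things in the scene. Friction and masses are not known exactly. Their poses are not given: they have to be found in the camera images.
- blue_adapter: The one to fit. Loose 330 g steel adapter, upright in any one rack hole. From its origin (centre of the plug's tip) up its z axis: tapered plug 35 mm long (20 mm diameter at the tip, 32 at the shoulder), flange 52 mm diameter (35 to 41 mm), blue round sleeve 24 mm diameter (41 to 79 mm), 12.7 mm square drive (79 to 91 mm).
- red_adapter: Not to be moved. Loose 330 g steel adapter, upright in any one rack hole. From its origin (centre of the plug's tip) up its z axis: tapered plug 35 mm long (20 mm diameter at the tip, 32 at the shoulder), flange 52 mm diameter (35 to 41 mm), red round sleeve 24 mm diameter (41 to 79 mm), 12.7 mm square drive (79 to 91 mm).
- yellow_adapter: Not to be moved. Loose 330 g steel adapter, upright in any one rack hole. From its origin (centre of the plug's tip) up its z axis: tapered plug 35 mm long (20 mm diameter at the tip, 32 at the shoulder), flange 52 mm diameter (35 to 41 mm), yellow round sleeve 24 mm diameter (41 to 79 mm), 12.7 mm square drive (79 to 91 mm).
- rack: fixed grey block, 250 mm along its x, 85 along its y, 50 high; three holes of 37 mm diameter, 42 mm deep, on its centre line at x = -80, 0 and +80 mm. The adapters hang in them, flanges resting on the rack's top. Origin: centre of its underside.
- test_head: fixed dark base, 110 mm along its x, 240 along its y, 30 high, with two black rails along its long edges up to 46 mm. On it stand the aluminium receiver (a cone-shaped collar 40 mm tall, at y = +45 mm) and a grey post of 36 mm diameter, up to 74 mm, carrying the clamp (at y = -50 mm). Origin: centre of its underside.
- receiver_mouth (a point): centre of the receiver's mouth, level with its rim, 70 mm above the bench. The tapered bore is 35 mm diameter here and 22 mm at its lower end 40 mm down: about 1.5 mm clearance round the plug. With the adapter home its flange rests on the rim and its origin is 35 mm below this point.
- clamp_grip (a point): grip point on the knob's upright axis, 110 mm above the bench. The knob is an orange bar 46 mm long, 14 wide, 87 to 126 mm above the bench; the point's x axis runs along the bar and the clamp arm. The arm is 16 mm wide, reaches 78 mm from the axis, 78.5 to 86.5 mm above the bench, and passes 2.5 mm over a seated flange. The receiver's axis is 95 mm away.
- clamp (a joint): clamp angle, rad, growing clockwise seen from above: 0 at the start (arm swung away to the robot's side), 1.24 locked (arm points at the receiver; stop at 1.25). A sprung over-centre detent (about 0.15 N m) holds it at either end; past its hump at 0.62 it snaps on by itself.
- screwdriver: loose screwdriver, 200 mm, red handle 26 mm diameter, lying on the bench beyond the work. Not to be moved.
Not all that is in view belongs to the job. Leave any pink, purple or turquoise look-alike of the blue_adapter alone.

How it is judged:
On the way, in this order (a step that is already met when the one before it is completed fails the run):
1. the blue adapter is fully home and upright in the receiver, with the clamp still swung away (horizontal distance between blue_adapter and receiver_mouth below 0.005 m and z of blue_adapter in the frame of receiver_mouth below -0.033 m and angle between blue_adapter's own z axis and vertical below 0.06 rad and value of joint clamp below 0.5 rad), for 0.2 s.
2. the clamp knob has clicked past its detent, with the adapter still home (horizontal distance between blue_adapter and receiver_mouth below 0.005 m and z of blue_adapter in the frame of receiver_mouth below -0.033 m and angle between blue_adapter's own z axis and vertical below 0.06 rad and value of joint clamp above 1.1 rad), for 0.2 s.
At the end, for the whole second after the job is handed in: The blue adapter stands at rest in the receiver: origin within 5 mm of the receiver's axis, at least 33 mm below its mouth, tilted less than 0.06 rad; the clamp is past 1.1 rad; the red and yellow adapters and the screwdriver are within 20 mm of where they started (all of step 2 and linear speed of blue_adapter below 0.02 m/s and distance of each of red_adapter, yellow_adapter, screwdriver from where it was at the start of the episode below 0.02 m); the robot touches nothing.
It fails at once if the blue adapter is dropped into the receiver (faster than 0.4 m/s at it) (horizontal distance between blue_adapter and receiver_mouth below 0.03 m and z of blue_adapter in the frame of receiver_mouth below 0.03 m and linear speed of blue_adapter above 0.4 m/s).
It fails at once if a red or yellow adapter or the screwdriver is moved by more than 20 mm (distance of any of red_adapter, yellow_adapter, screwdriver from where it was at the start of the episode above 0.02 m).
It also fails if it takes over 51 s, if anything falls off the work surface, if the arm or the gripper's body presses on something with over 40 N, if the wrist force passes 120 N, or if a joint passes its speed limit or range.

## Working session

There is one attempt and no reset: what is moved stays moved. The work goes in short steps, Python scripts to look and compute and a tool call to move; the robot and the scene stay as the last step left them, time stands still between calls to the robot, and variables do not carry over. Pictures are saved under pics/ and viewed, and the job is handed in when it is done.

Besides the shell and the picture viewer there is one more tool, called after "Emit:" by a JSON object that holds its "op" and its "data". arm_command: Moves the arm, as the interface text tells. Its arguments: {"type":"object","properties":{"deltas":{"type":"array"},"grip_force":{"type":"number"}},"required":["deltas"]}

```bash
mkdir -p pics; ls
python3 - <<'E'
from workcell import telemetry, capture, calibration, r
import cv2,numpy as np
print(telemetry.get_state()); print(r.grasp_offset)
for n in ("top","side","wrist"):
    im=capture(n); cv2.imwrite(f"pics/{n}0.png",im[:,:,::-1])
    c=calibration(n); print(n,c)
E
```

```text
pics
{'t': 0.0, 'joints': array([ 1.01318844e+00,  2.59293156e-01,  1.53606247e+00, -2.72102860e-05,
        1.34798221e+00, -2.02814445e-01]), 'joint_velocities': array([ 0.00186284,  0.00155928,  0.00176526,  0.00060722, -0.00060017,
       -0.00045572]), 'joint_torque': array([ 1.42722660e-03, -4.37299562e+01, -2.83997977e+01,  7.19550275e-02,
        4.13026067e-02, -2.01101502e-04]), 'eef_pos': array([0.19077412, 0.51528388, 0.2178528 ]), 'eef_rot': array([ 0.12420296,  0.69623013, -0.12535583,  0.69578958]), 'wrist_force': array([ 0.32751932, -0.33472993, -0.1739584 ]), 'moment': array([-0.03212541,  0.05595367,  0.00250355]), 'width': 0.09283545158320465}
0.0188
top {'fx': 446.65693852476215, 'fy': 446.65693852476215, 'cx': 247.3964092470837, 'cy': 194.88345137503097, 'distortion': array([-0.03247116,  0.        ,  0.        ,  0.        ,  0.        ]), 'R': array([[-0.01907712, -0.99979717, -0.00645566],
       [-0.97292112,  0.02005111, -0.23026604],
       [ 0.23034877,  0.00188803, -0.9731063 ]]), 't': array([0.05393586, 0.55955456, 0.99234157])}
side {'fx': 441.072438341
[... 220 characters left out ...]
3],
       [-0.31803647, -0.46789931, -0.82457446],
       [ 0.45800733,  0.68568693, -0.56574086]]), 't': array([-0.44039426,  0.27001613,  0.8892945 ])}
wrist {'fx': 274.05481843359496, 'fy': 274.05481843359496, 'cx': 257.6369912744017, 'cy': 194.7017961545535, 'distortion': array([0.00794346, 0.        , 0.        , 0.        , 0.        ]), 'hand_eye': array([[-2.12487215e-04, -2.67557678e-01,  9.63541823e-01,
        -1.67137932e-01],
       [ 9.99999963e-01, -2.18513120e-04,  1.59850191e-04,
         9.88968299e-04],
       [ 1.67777384e-04,  9.63541821e-01,  2.67557715e-01,
        -7.37180324e-02],
       [ 0.00000000e+00,  0.00000000e+00,  0.00000000e+00,
         1.00000000e+00]])}
```

View pics/top0.png

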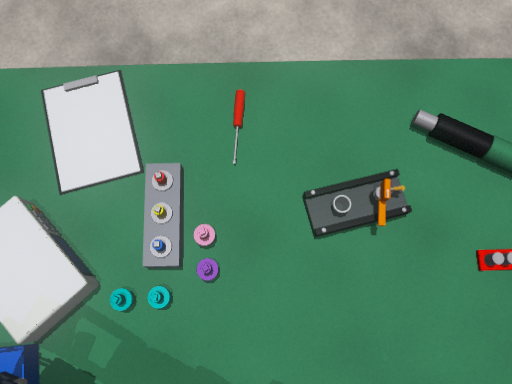

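View pics/side0.png

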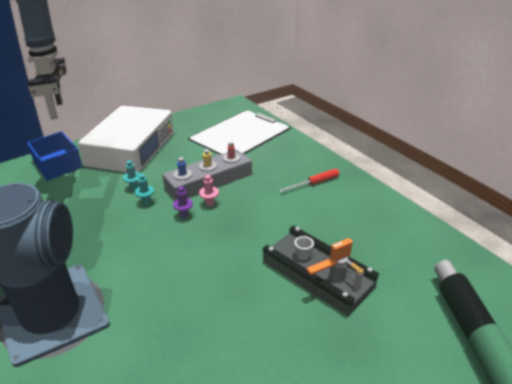

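View pics/wrist0.png

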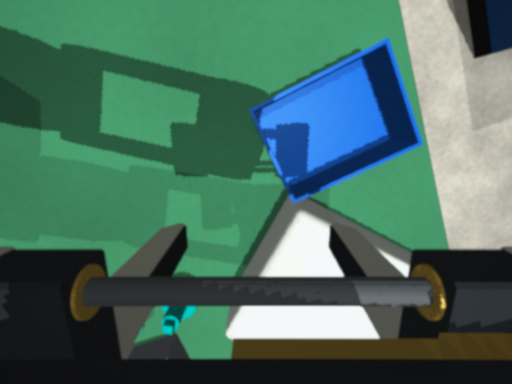

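```bash
cat > h.py <<'E'
from workcell import telemetry, capture, calibration, order, recognise, trace, tip_of, r
import cv2,numpy as np
from scipy.spatial.transform import Rotation as Ro
def campose(n,st=None):
    c=calibration(n)
    K=np.array([[c['fx'],0,c['cx']],[0,c['fy'],c['cy']],[0,0,1]])
    if n=='wrist':
        st=st or telemetry.get_state()
        T=np.eye(4);T[:3,:3]=Ro.from_quat(st['eef_rot']).as_matrix();T[:3,3]=st['eef_pos']
        W=T@c['hand_eye']
        R=W[:3,:3].T;t=-R@W[:3,3]
    else: R,t=c['R'],c['t']
    return K,np.array(c['distortion']),np.array(R),np.array(t)
def toworld(P,cp): return cp[2].T@(np.array(P)-cp[3])
def proj(X,cp):
    return cv2.projectPoints(np.array(X,float).reshape(-1,1,3),cv2.Rodrigues(cp[2])[0],cp[3],cp[0],cp[1])[0].reshape(-1,2)
def ray(px,cp,z):
    u=cv2.undistortPoints(np.array(px,float).reshape(-1,1,2),cp[0],cp[1]).reshape(-1,2)
    d=np.c_[u,np.ones(len(u))]@cp[2]; o=-cp[2].T@cp[3]
    return o+d*((z-o[2])/d[:,2])[:,None]
def axes(st):
    return Ro.from_quat(st['eef_rot']).as_matrix()
E
python3 - <<'E'
from h import *
for n in("top","side"):
    im=capture(n);cp=campose(n)
    for q in("blue_adapter","receiver_mouth","clamp_grip","rack"):
        for f in(tip_of,):
            for d in f(q,n)[:3]: 
                X=toworld(d['point'],cp);print(n,q,round(d['confidence'],2),X.round(4),proj(X,cp).round(0))
    a=im[150:330,90:240] if n=='top' else im[120:220,100:270]
    cv2.imwrite(f"pics/{n}crop.png",cv2.resize(a,None,fx=4 if n=='side' else 3.3,fy=4 if n=='side' else 3.3,interpolation=cv2.INTER_CUBIC)[:,:,::-1])
    if n=='top':cv2.imwrite("pics/topcrop2.png",cv2.resize(im[150:250,290:430],None,fx=5,fy=5,interpolation=cv2.INTER_CUBIC)[:,:,::-1])
print(telemetry.get_state()['t'])
E
```

```text
top blue_adapter 0.88 [ 0.3269  0.3428 -0.0018] [[125. 298.]]
top blue_adapter 0.73 [0.33   0.252  0.0016] [[162. 296.]]
top blue_adapter 0.69 [0.4431 0.2508 0.0156] [[163. 249.]]
top receiver_mouth 0.89 [ 0.5353 -0.1762  0.0747] [[341. 203.]]
top clamp_grip 0.91 [ 0.5561 -0.2692  0.1089] [[384. 190.]]
top clamp_grip 0.26 [0.6025 0.2488 0.0113] [[165. 185.]]
top rack 0.97 [0.5256 0.2477 0.0024] [[166. 216.]]
top rack 0.25 [0.4449 0.251  0.0156] [[163. 248.]]
side blue_adapter 0.82 [ 0.328   0.3376 -0.0038] [[135. 189.]]
side blue_adapter 0.81 [0.3289 0.2544 0.0013] [[145. 201.]]
side blue_adapter 0.72 [0.3924 0.1382 0.0008] [[184. 215.]]
side receiver_mouth 0.62 [ 0.5368 -0.1811  0.0707] [[305. 242.]]
side clamp_grip 0.95 [ 0.5533 -0.2736  0.1059] [[340. 251.]]
side rack 0.8 [0.5221 0.2479 0.0024] [[207. 180.]]
0.65
```

View pics/topcrop.png

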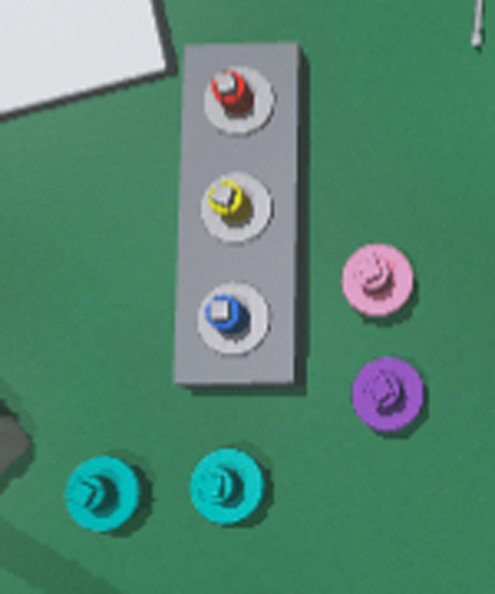

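View pics/topcrop2.png

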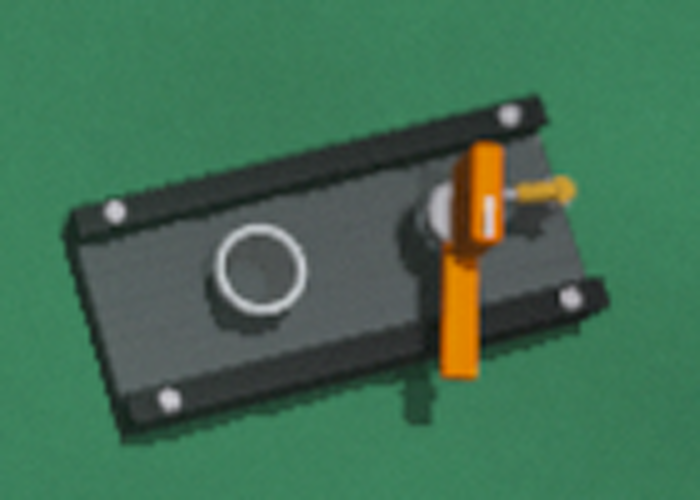

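Run:
```python
from h import *
cp=campose('top')
def pr(n,a):print(n,np.array(a).round(4).tolist())
pr('blue flange',ray([[90+233/3.3,150+318/3.3]],cp,.056))
pr('blue drive top',ray([[90+220/3.3,150+311/3.3]],cp,.106))
pr('yel flange',ray([[90+236.5/3.3,150+207/3.3]],cp,.056))
pr('red flange',ray([[90+239/3.3,150+100/3.3]],cp,.056))
pr('recv',ray([[290+260.5/5,150+269/5]],cp,.070))
pr('knob top corners',ray([[290+485/5,150+144/5],[290+485/5,150+240/5]],cp,.126))
pr('arm end mid',ray([[290+460/5,150+376/5]],cp,.0865))
st=telemetry.get_state();pr('axes',axes(st))
cw=campose('wrist',st)
p=np.array(st['eef_pos'])
R=axes(st)
pr('px of tool pts',proj([p+R@[d,0,z] for d in(-.0188,0,.02,.05,.1,.15) for z in (0,.05,.1)],cw))
```

```text
blue flange [[0.4435, 0.2477, 0.056]]
blue drive top [[0.4423, 0.2466, 0.106]]
yel flange [[0.5234, 0.2471, 0.056]]
red flange [[0.6032, 0.2473, 0.056]]
recv [[0.5334, -0.179, 0.07]]
knob top corners [[0.5769, -0.2722, 0.126], [0.5326, -0.2681, 0.126]]
arm end mid [[0.478, -0.2635, 0.0865]]
axes [[0.0, 0.3474, 0.9377], [0.0, 0.9377, -0.3474], [-1.0, 0.0001, -0.0]]
px of tool pts [[255.9354, 247.5256], [256.0758, 318.7027], [256.1954, 380.1327], [256.1001, 234.5989], [256.2164, 299.9733], [256.317, 357.1444], [256.2424, 223.4206], [256.3397, 283.5581], [256.4248, 336.7652], [256.411, 210.1844], [256.4876, 263.8504], [256.5557, 312.005], [256.6136, 194.2626], [256.6685, 239.7425], [256.7182, 281.2679], [256.7562, 183.0569], [256.7978, 222.504], [256.8359, 258.9767]]
```

Emit:
{"op": "arm_command", "data": {"deltas": [{"tx": 0.2,"ty": -1,"tz": 2,"turn": -0.5,"hand": 0.3},{"tx": 0.5,"ty": -2,"tz": 4,"turn": -1.2,"hand": 0.3},{"tx": 0.7,"ty": -3,"tz": 6,"turn": -2,"hand": 0.3},{"tx": 0.72,"ty": -4,"tz": 8,"turn": -2.8,"hand": 0.3},{"tx": 0.72,"ty": -5,"tz": 10,"turn": -3.38,"hand": 0.3},{"tx": 0.72,"ty": -6,"tz": 12,"turn": -3.38,"hand": 0.3},{"tx": 0.72,"ty": -6.56,"tz": 13.19,"turn": -3.38,"hand": 0.3},{"tx": 0.72,"ty": -6.56,"tz": 13.19,"turn": -3.38,"hand": 0.3},{"tx": 0.72,"ty": -6.56,"tz": 13.19,"turn": -3.38,"hand": 0.3}]}}

```text
t: 1.78
eef_pos: [0.4427, 0.2478, 0.2006]
eef_rot: [0.001, 0.707, -0.0, 0.707]
wrist_force: [-0.6, 0.8, 0.1]
width: 0.0604
```

Run:
```python
from h import *
st=telemetry.get_state();cp=campose('wrist',st)
im=capture('wrist');print(st['t'],st['eef_pos'],axes(st).round(3).tolist(),st['width'])
X=[.4435,.2475,.056];print(proj([X,[.443,.247,.106]],cp))
cv2.imwrite("pics/w1.png",im[:,:,::-1])
for d in tip_of('blue_adapter','wrist')[:3]:print(d['confidence'],toworld(d['point'],cp),proj(toworld(d['point'],cp),cp))
for d in trace('blue_adapter','wrist')[:3]:
    v,u=np.nonzero(d['pixels']);print(d['confidence'],u.min(),u.max(),v.min(),v.max())
```

```text
1.775 [0.44267966 0.24780272 0.20057514] [[-0.001, 0.001, 1.0], [0.0, 1.0, -0.001], [-1.0, 0.0, -0.001]] 0.06044983069821788
[[256.63256513 184.60323121]
 [255.98629588 195.77526422]]
0.94 [0.32740635 0.34236979 0.00326617] [[333.12353404  83.36923736]]
0.86 [0.44731128 0.25019962 0.01340857] [[258.77166349 179.95105737]]
0.8 [0.39172806 0.13958419 0.00067191] [[174.34704921 136.50561869]]
0.83 318 366 53 102
0.78 240 285 58 105
0.74 142 188 116 160
```

View pics/w1.png

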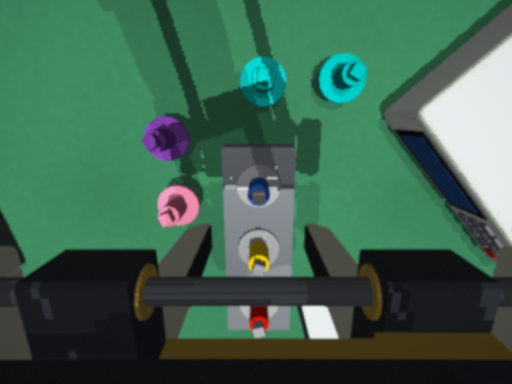

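Run:
```python
import cv2
im=cv2.imread("pics/w1.png")[140:240,200:320]
cv2.imwrite("pics/w1c.png",cv2.resize(im,None,fx=6,fy=6,interpolation=cv2.INTER_CUBIC))
```

```text
(no output)
```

View pics/w1c.png

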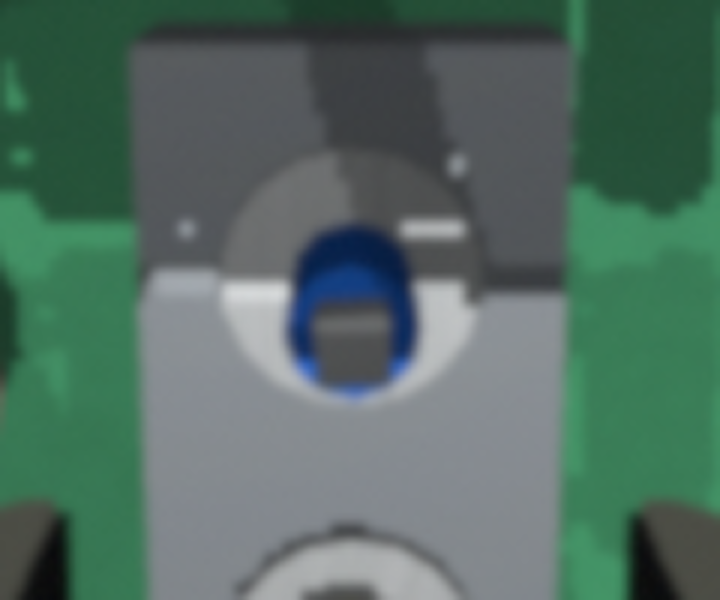

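Emit:
{"op": "arm_command", "data": {"deltas": [{"tx": 1,"ty": 0.03,"tz": 0.05,"turn": 0,"hand": 0.3},{"tx": 2,"ty": 0.03,"tz": 0.05,"turn": 0,"hand": 0.3},{"tx": 3,"ty": 0.03,"tz": 0.05,"turn": 0,"hand": 0.3},{"tx": 4,"ty": 0.03,"tz": 0.05,"turn": 0,"hand": 0.3},{"tx": 5,"ty": 0.03,"tz": 0.05,"turn": 0,"hand": 0.3},{"tx": 5.5,"ty": 0.03,"tz": 0.05,"turn": 0,"hand": 0.3},{"tx": 5.5,"ty": 0.03,"tz": 0.05,"turn": 0,"hand": 0.3},{"tx": 5.5,"ty": 0.03,"tz": 0.05,"turn": 0,"hand": 0.3}]}}

```text
t: 2.92
eef_pos: [0.4441, 0.2496, 0.0641]
eef_rot: [-0.0, 0.707, 0.001, 0.708]
wrist_force: [0.5, -0.4, 0.1]
width: 0.061
```

Run:
```python
from h import *
st=telemetry.get_state();cp=campose('wrist',st)
im=capture('wrist');print(st['t'],st['eef_pos'],st['wrist_force'])
print(proj([[.444,.2485,.106],[.444,.2485,.056]],cp))
cv2.imwrite("pics/w2.png",im[:,:,::-1])
```

```text
2.925 [0.44412948 0.24962366 0.06411146] [ 0.47294625 -0.36355661  0.08772772]
[[254.02967829 267.27635035]
 [254.879239   229.15500516]]
```

View pics/w2.png

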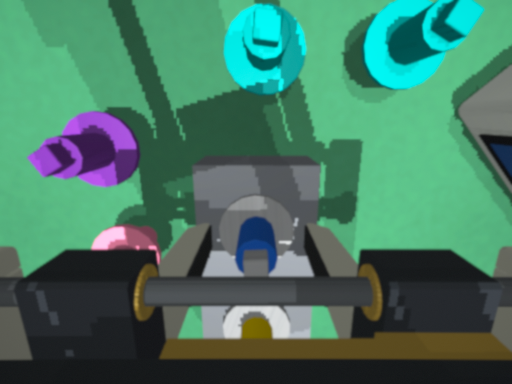

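Emit:
{"op": "arm_command", "data": {"deltas": [{"tx": 0,"ty": 0,"tz": 0,"turn": 0,"hand": -1},{"tx": 0,"ty": 0,"tz": 0,"turn": 0,"hand": -1},{"tx": 0,"ty": 0,"tz": 0,"turn": 0,"hand": -1},{"tx": 0,"ty": 0,"tz": 0,"turn": 0,"hand": -1},{"tx": 0,"ty": 0,"tz": 0,"turn": 0,"hand": -1},{"tx": 0,"ty": 0,"tz": 0,"turn": 0,"hand": -1}], "grip_force": 40}}

```text
t: 3.72
eef_pos: [0.4443, 0.2495, 0.0643]
eef_rot: [-0.0, 0.707, 0.001, 0.708]
wrist_force: [0.3, -1.4, 1.5]
width: 0.0235
```

Emit:
{"op": "arm_command", "data": {"deltas": [{"tx": -0.5,"ty": 0,"tz": 0,"turn": 0,"hand": -1},{"tx": -1.2,"ty": 0,"tz": 0,"turn": 0,"hand": -1},{"tx": -2,"ty": 0,"tz": 0,"turn": 0,"hand": -1},{"tx": -3,"ty": 0,"tz": 0,"turn": 0,"hand": -1},{"tx": -4,"ty": 0,"tz": 0,"turn": 0,"hand": -1},{"tx": -5,"ty": 0,"tz": 0,"turn": 0,"hand": -1},{"tx": -6,"ty": 0,"tz": 0,"turn": 0,"hand": -1},{"tx": -6,"ty": 0,"tz": 0,"turn": 0,"hand": -1}]}}

```text
t: 4.72
eef_pos: [0.445, 0.2498, 0.2162]
eef_rot: [0.0, 0.705, 0.001, 0.709]
wrist_force: [0.9, 0.2, -4.1]
width: 0.0235
```

Run:
```python
from h import *
st=telemetry.get_state();print(st)
im=capture('wrist');cv2.imwrite("pics/w3.png",im[:,:,::-1])
im2=capture('side');cv2.imwrite("pics/s3.png",cv2.resize(im2[60:240,100:340],None,fx=3,fy=3)[:,:,::-1])
print(axes(st).round(4).tolist())
```

```text
{'t': 4.725, 'joints': array([ 2.92439705e-01,  1.85042986e-01,  1.63625909e+00,  2.80577718e-04,
        1.31449814e+00, -1.27973640e+00]), 'joint_velocities': array([-0.00042571,  0.03094149,  0.05219037,  0.00022642, -0.0280466 ,
       -0.00081524]), 'joint_torque': array([ 8.64810334e-02, -4.20871317e+01, -3.03677559e+01,  1.15305276e-02,
        4.54042973e-01, -1.82851763e-04]), 'eef_pos': array([0.44501169, 0.24979718, 0.21622705]), 'eef_rot': array([2.18063412e-04, 7.05169890e-01, 1.14396946e-03, 7.09037425e-01]), 'wrist_force': array([ 0.90460677,  0.22547535, -4.08701224]), 'moment': array([0.0494655 , 0.02256051, 0.00594705]), 'width': 0.0234796261382709}
[[0.0055, -0.0013, 1.0], [0.0019, 1.0, 0.0013], [-1.0, 0.0019, 0.0055]]
```

View pics/w3.png

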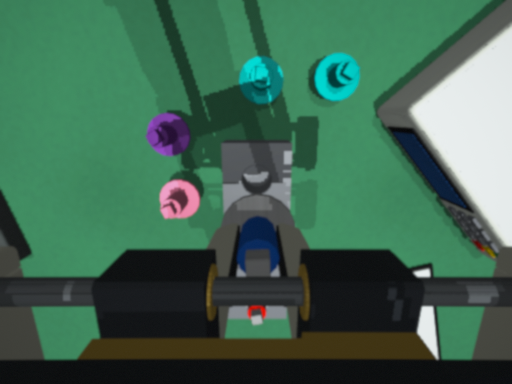

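View pics/s3.png

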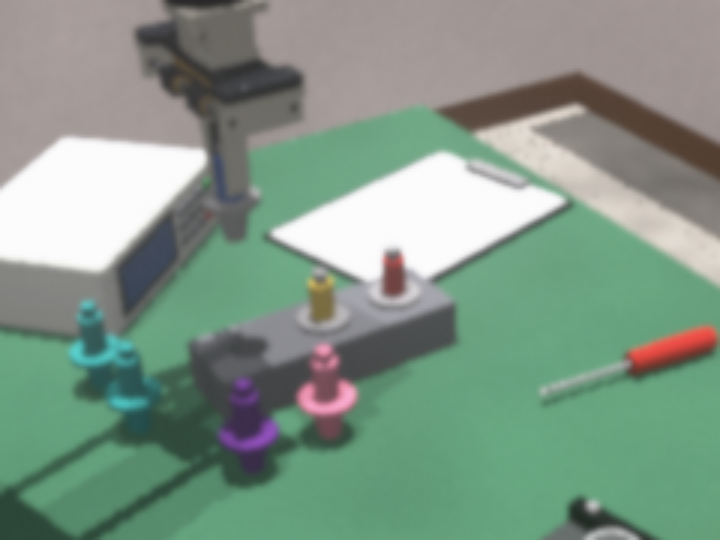

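Emit:
{"op": "arm_command", "data": {"deltas": [{"tx": 0,"ty": -0.7,"tz": 0.3,"turn": 0,"hand": -1},{"tx": 0,"ty": -2,"tz": 0.8,"turn": 0,"hand": -1},{"tx": 0,"ty": -3.6,"tz": 1.4,"turn": 0,"hand": -1},{"tx": 0,"ty": -5.4,"tz": 2.1,"turn": 0,"hand": -1},{"tx": 0,"ty": -7.2,"tz": 2.8,"turn": 0,"hand": -1},{"tx": 0,"ty": -9,"tz": 3.5,"turn": 0,"hand": -1},{"tx": 0,"ty": -10.8,"tz": 4.2,"turn": 0,"hand": -1},{"tx": 0,"ty": -12.6,"tz": 5,"turn": 0,"hand": -1},{"tx": 0,"ty": -14.4,"tz": 5.8,"turn": 0,"hand": -1},{"tx": 0,"ty": -16,"tz": 6.4,"turn": 0,"hand": -1},{"tx": 0,"ty": -17,"tz": 6.7,"turn": 0,"hand": -1},{"tx": 0,"ty": -17.15,"tz": 6.76,"turn": 0,"hand": -1},{"tx": 0,"ty": -17.15,"tz": 6.76,"turn": 0,"hand": -1},{"tx": 0,"ty": -17.15,"tz": 6.76,"turn": 0,"hand": -1}]}}

```text
t: 6.58
eef_pos: [0.6126, -0.1779, 0.2131]
eef_rot: [-0.0, 0.707, 0.001, 0.707]
wrist_force: [-0.6, 0.3, -4.6]
width: 0.0232
```

Run:
```python
from h import *
st=telemetry.get_state();print(st['t'],st['eef_pos'],st['width']);R=axes(st);print(R.round(4).tolist())
im=capture('wrist');cp=campose('wrist',st)
print(proj([[.534,-.179,.07],[.5548,-.270,.126]],cp))
for q in('receiver_mouth','clamp_grip'):
  for d in tip_of(q,'wrist')[:1]:print(q,d['confidence'],toworld(d['point'],cp))
p=proj([[.534,-.179,.07]],cp)[0].astype(int)
cv2.imwrite("pics/w4.png",cv2.resize(im,None,fx=1.5,fy=1.5,interpolation=cv2.INTER_CUBIC)[:,:,::-1])
c=im[max(0,p[1]-50):p[1]+50,p[0]-60:p[0]+60];print(p,max(0,p[1]-50))
cv2.imwrite("pics/w4c.png",cv2.resize(c,None,fx=6,fy=6,interpolation=cv2.INTER_CUBIC)[:,:,::-1])
```

```text
6.575 [ 0.61259291 -0.17792472  0.21314674] 0.023207739292959138
[[-0.0003, -0.0024, 1.0], [0.0013, 1.0, 0.0024], [-1.0, 0.0013, -0.0003]]
[[255.89175116 113.60283966]
 [155.29969073 136.12348449]]
receiver_mouth 0.84 [ 0.53864074 -0.17350255  0.07421325]
clamp_grip 0.56 [ 0.55743294 -0.2745179   0.10961101]
[255 113] 63
```

View pics/w4.png

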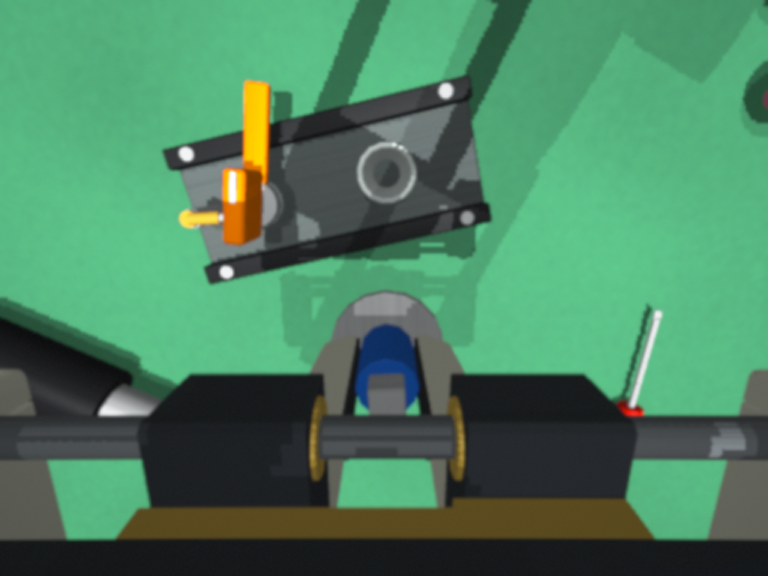

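View pics/w4c.png

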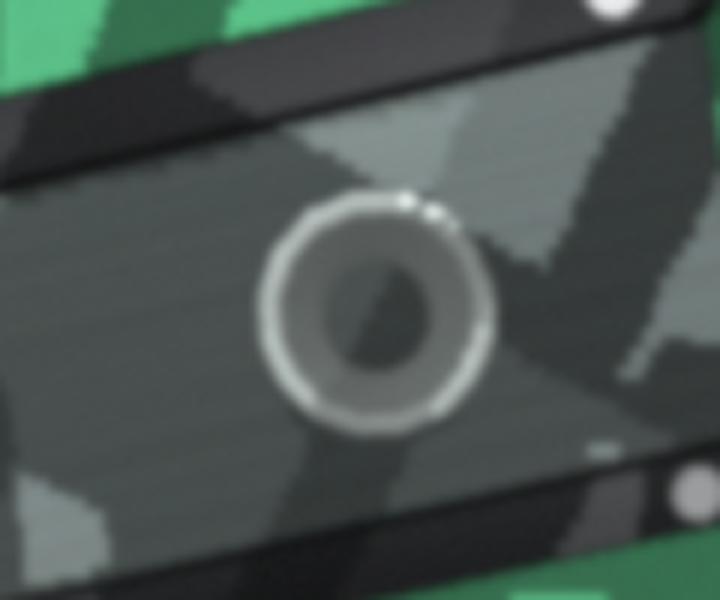

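Emit:
{"op": "arm_command", "data": {"deltas": [{"tx": 0,"ty": 0,"tz": -0.7,"turn": 0,"hand": -1},{"tx": 0,"ty": 0,"tz": -1.7,"turn": 0,"hand": -1},{"tx": 0,"ty": -0.04,"tz": -2.7,"turn": 0,"hand": -1},{"tx": 0.6,"ty": -0.04,"tz": -3.14,"turn": 0,"hand": -1},{"tx": 1.4,"ty": -0.04,"tz": -3.14,"turn": 0,"hand": -1},{"tx": 2.2,"ty": -0.04,"tz": -3.14,"turn": 0,"hand": -1},{"tx": 2.9,"ty": -0.04,"tz": -3.14,"turn": 0,"hand": -1},{"tx": 3.12,"ty": -0.04,"tz": -3.14,"turn": 0,"hand": -1},{"tx": 3.12,"ty": -0.04,"tz": -3.14,"turn": 0,"hand": -1},{"tx": 3.12,"ty": -0.04,"tz": -3.14,"turn": 0,"hand": -1}]}}

```text
t: 7.98
eef_pos: [0.5351, -0.1796, 0.1367]
eef_rot: [-0.001, 0.706, 0.001, 0.708]
wrist_force: [0.4, -0.1, -4.6]
width: 0.0233
```

Run:
```python
from h import *
st=telemetry.get_state();print(st['t'],st['eef_pos'],st['width'],st['wrist_force']);R=axes(st);print(R.round(4).tolist())
im=capture('wrist');cp=campose('wrist',st)
T=st['eef_pos'];a=np.linspace(0,2*np.pi,73)
def circ(c,rad):return np.array([c+np.array([rad*np.cos(t),rad*np.sin(t),0]) for t in a])
o=T+R@np.array([0,0,-.0008])
big=cv2.resize(im,None,fx=3,fy=3,interpolation=cv2.INTER_CUBIC)[:,:,::-1].copy()
for c,rad,col in((o+[0,0,-.008],.026,(0,0,255)),(np.array([.5334,-.179,.07]),.0205,(0,255,255))):
    p=(proj(circ(c,rad),cp)+.5)*3-.5
    cv2.polylines(big,[p.round().astype(int).reshape(-1,1,2)],True,col,1)
cv2.imwrite("pics/w5.png",big[330:900,400:1150])
s=capture('side');cs=campose('side')
bs=cv2.resize(s[180:300,240:380],None,fx=5,fy=5,interpolation=cv2.INTER_CUBIC)[:,:,::-1].copy()
for c,rad,col in((o+[0,0,-.008],.026,(0,0,255)),(o+[0,0,-.049],.01,(255,0,0)),(np.array([.5334,-.179,.07]),.0205,(0,255,255))):
    p=(proj(circ(c,rad),cs)-[240,180]+.5)*5-.5
    cv2.polylines(bs,[p.round().astype(int).reshape(-1,1,2)],True,col,1)
cv2.imwrite("pics/s5.png",bs)
```

```text
7.975 [ 0.5350877  -0.1795746   0.13671301] 0.023344487527569735 [ 0.37566726 -0.11456685 -4.63092014]
[[0.0023, -0.0027, 1.0], [-0.0004, 1.0, 0.0027], [-1.0, -0.0004, 0.0023]]
```

View pics/w5.png

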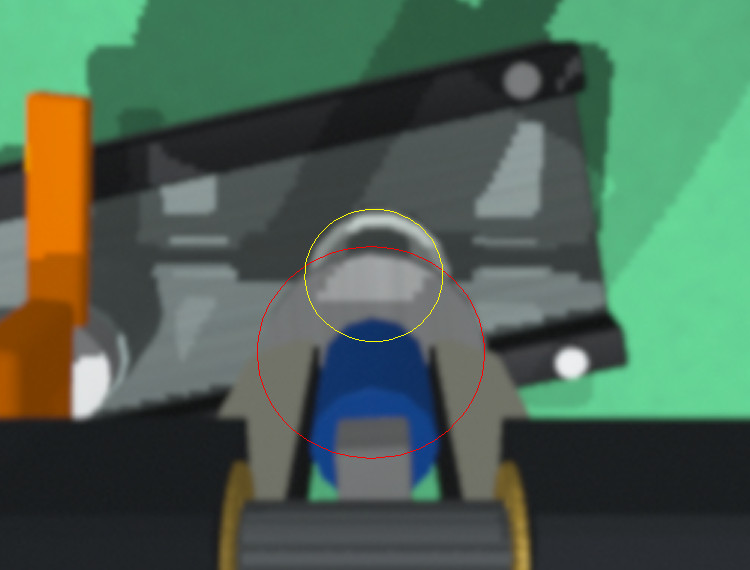

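View pics/s5.png

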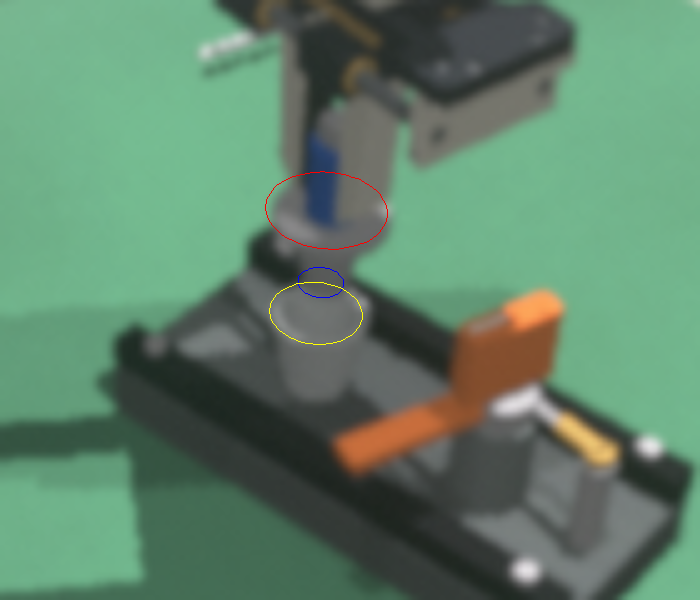

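Emit:
{"op": "arm_command", "data": {"deltas": [{"tx": 0,"ty": 0.01,"tz": -0.03,"turn": 0,"hand": -1},{"tx": 0.2,"ty": 0.01,"tz": -0.03,"turn": 0,"hand": -1},{"tx": 0.4,"ty": 0.01,"tz": -0.03,"turn": 0,"hand": -1},{"tx": 0.6,"ty": 0.01,"tz": -0.03,"turn": 0,"hand": -1},{"tx": 0.8,"ty": 0.01,"tz": -0.03,"turn": 0,"hand": -1},{"tx": 1.0,"ty": 0.01,"tz": -0.03,"turn": 0,"hand": -1},{"tx": 1.2,"ty": 0.01,"tz": -0.03,"turn": 0,"hand": -1},{"tx": 1.4,"ty": 0.01,"tz": -0.03,"turn": 0,"hand": -1},{"tx": 1.6,"ty": 0.01,"tz": -0.03,"turn": 0,"hand": -1},{"tx": 1.6,"ty": 0.01,"tz": -0.03,"turn": 0,"hand": -1},{"tx": 1.6,"ty": 0.01,"tz": -0.03,"turn": 0,"hand": -1}]}}

```text
t: 9.45
eef_pos: [0.5344, -0.1794, 0.0967]
eef_rot: [-0.001, 0.706, 0.001, 0.708]
wrist_force: [-0.3, 0.0, -4.7]
width: 0.0237
```

Run:
```python
from h import *
st=telemetry.get_state();print(st['t'],st['eef_pos'],st['width'],st['wrist_force'],st['moment']);print(axes(st).round(4).tolist())
im=capture('wrist')
cv2.imwrite("pics/w6.png",cv2.resize(im[90:310,130:390],None,fx=2.6,fy=2.6,interpolation=cv2.INTER_CUBIC)[:,:,::-1])
s=capture('side')
cv2.imwrite("pics/s6.png",cv2.resize(s[180:300,240:380],None,fx=5,fy=5,interpolation=cv2.INTER_CUBIC)[:,:,::-1])
```

```text
9.45 [ 0.53442692 -0.17943864  0.09670543] 0.023744394609520297 [-0.29567034  0.04618822 -4.68514525] [ 0.01327567  0.00329103 -0.044602  ]
[[0.0024, -0.0026, 1.0], [-0.0005, 1.0, 0.0026], [-1.0, -0.0005, 0.0024]]
```

View pics/s6.png

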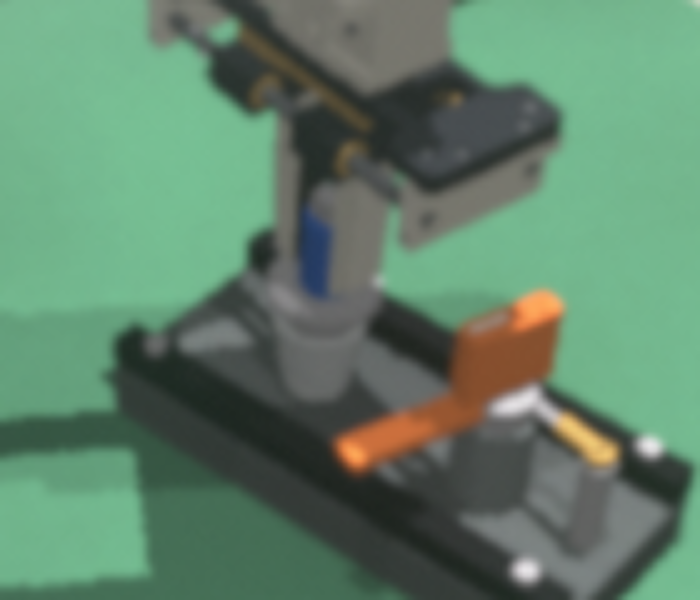

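View pics/w6.png

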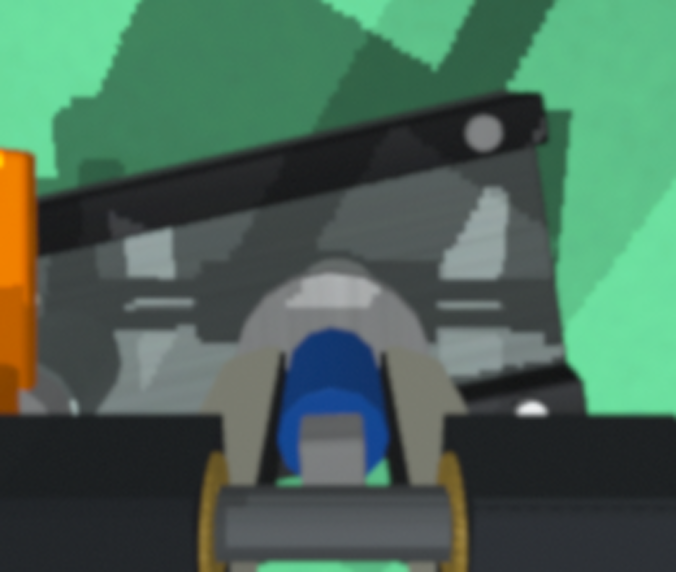

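Emit:
{"op": "arm_command", "data": {"deltas": [{"tx": 0.1,"ty": 0,"tz": 0,"turn": 0,"hand": -1},{"tx": 0.2,"ty": 0,"tz": 0,"turn": 0,"hand": -1},{"tx": 0.3,"ty": 0,"tz": 0,"turn": 0,"hand": -1},{"tx": 0.36,"ty": 0,"tz": 0,"turn": 0,"hand": -1},{"tx": 0.36,"ty": 0,"tz": 0,"turn": 0,"hand": -1}]}}

```text
t: 10.18
eef_pos: [0.5344, -0.1794, 0.0877]
eef_rot: [-0.001, 0.706, 0.001, 0.708]
wrist_force: [0.5, 0.1, -4.3]
width: 0.0234
```

Still no contact; 3.5 mm remain by calculation. I continue to the rim.

Emit:
{"op": "arm_command", "data": {"deltas": [{"tx": 0.05,"ty": 0,"tz": 0,"turn": 0,"hand": -1},{"tx": 0.1,"ty": 0,"tz": 0,"turn": 0,"hand": -1},{"tx": 0.14,"ty": 0,"tz": 0,"turn": 0,"hand": -1},{"tx": 0.16,"ty": 0,"tz": 0,"turn": 0,"hand": -1},{"tx": 0.16,"ty": 0,"tz": 0,"turn": 0,"hand": -1}]}}

```text
t: 10.8
eef_pos: [0.5345, -0.1795, 0.0843]
eef_rot: [-0.001, 0.706, 0.001, 0.708]
wrist_force: [-2.6, 1.0, 3.5]
width: 0.0235
```

Emit:
{"op": "arm_command", "data": {"deltas": [{"tx": 0.04,"ty": 0,"tz": 0,"turn": 0,"hand": -1},{"tx": 0.06,"ty": 0,"tz": 0,"turn": 0,"hand": -1},{"tx": 0.06,"ty": 0,"tz": 0,"turn": 0,"hand": -1}]}}

```text
t: 11.18
eef_pos: [0.5345, -0.1795, 0.0842]
eef_rot: [-0.001, 0.706, 0.001, 0.708]
wrist_force: [-4.2, 2.3, 10.2]
width: 0.0235
```

Emit:
{"op": "arm_command", "data": {"deltas": [{"tx": 0,"ty": 0,"tz": 0,"turn": 0,"hand": -0.2},{"tx": 0,"ty": 0,"tz": 0,"turn": 0,"hand": 0},{"tx": 0,"ty": 0,"tz": 0,"turn": 0,"hand": 0},{"tx": 0,"ty": 0,"tz": 0,"turn": 0,"hand": 0},{"tx": -0.3,"ty": 0,"tz": 0,"turn": 0,"hand": 0},{"tx": -1,"ty": 0,"tz": 0,"turn": 0,"hand": 0},{"tx": -2,"ty": 0,"tz": 0,"turn": 0,"hand": 0},{"tx": -3,"ty": 0,"tz": 0,"turn": 0,"hand": 0},{"tx": -4,"ty": 0,"tz": 0,"turn": 0,"hand": 0},{"tx": -5,"ty": 0,"tz": 0,"turn": 0,"hand": 0},{"tx": -5,"ty": 0,"tz": 0,"turn": 0,"hand": 0}]}}

```text
t: 12.55
eef_pos: [0.5354, -0.18, 0.2117]
eef_rot: [-0.002, 0.704, -0.0, 0.71]
wrist_force: [-0.1, -0.5, -0.7]
width: 0.0462
```

Run:
```python
from h import *
st=telemetry.get_state();print(st['t'],st['eef_pos'],st['width'],st['wrist_force'],st['joints']);print(axes(st).round(4).tolist())
im=capture('wrist')
cp=campose('wrist',st);print(proj([[.5545,-.270,.126],[.5334,-.179,.076]],cp))
for q in('clamp_grip',):
  for d in tip_of(q,'wrist')[:1]:print(q,d['confidence'],toworld(d['point'],cp))
cv2.imwrite("pics/w7.png",cv2.resize(im[40:310,80:390],None,fx=2.5,fy=2.5,interpolation=cv2.INTER_CUBIC)[:,:,::-1])
s=capture('side')
cv2.imwrite("pics/s7.png",cv2.resize(s[180:300,240:380],None,fx=5,fy=5,interpolation=cv2.INTER_CUBIC)[:,:,::-1])
```

```text
12.55 [ 0.53537114 -0.17996473  0.21165649] 0.04623076675555152 [-0.05465968 -0.47895212 -0.7497225 ] [-5.22191936e-01  2.84277449e-01  1.51761923e+00  7.08692886e-04
  1.33120347e+00 -2.09607574e+00]
[[0.0077, -0.0029, 1.0], [-0.0036, 1.0, 0.0029], [-1.0, -0.0037, 0.0077]]
[[165.1224329  215.64671754]
 [258.22408899 183.04220173]]
clamp_grip 0.9 [ 0.55419455 -0.2746877   0.11221372]
```

View pics/s7.png

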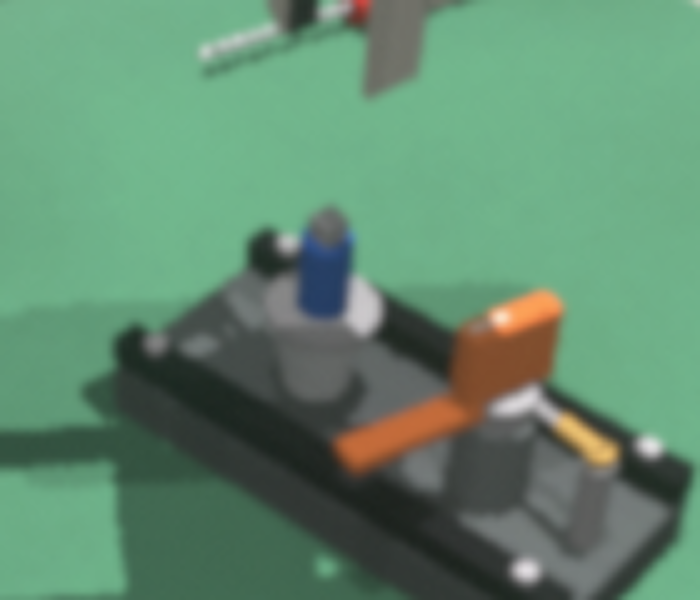

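View pics/w7.png

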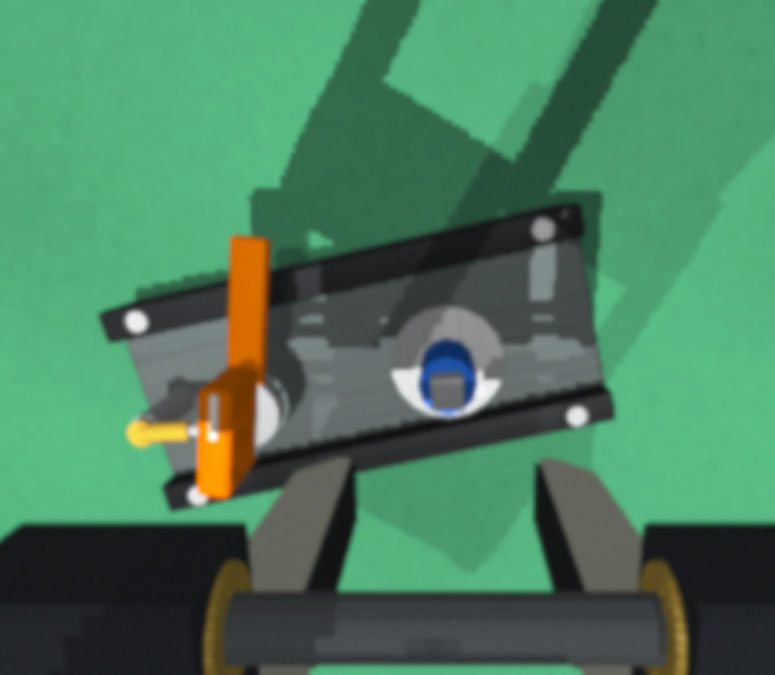

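Run:
```python
from h import *
def tri(a,b):
    P=[];U=[]
    for n,p in(('top',a),('side',b)):
        K,d,R,t=campose(n);P.append(np.c_[R,t]);U.append(cv2.undistortPoints(np.array(p,float).reshape(1,1,2),K,d).reshape(2,1))
    X=cv2.triangulatePoints(P[0],P[1],U[0],U[1]);return (X[:3]/X[3]).ravel().round(4)
T=lambda u,v:[290+(u+.5)/5-.5,150+(v+.5)/5-.5]
S=lambda u,v:[240+(u+.5)/5-.5,180+(v+.5)/5-.5]
print('ball',tri(T(565,190),S(608,455)))
print('white start',tri(T(508,194),S(540,402)))
print('post-ish side bottom at z.03',ray([S(585,550)],campose('side'),.03))
print('knob top far/near', tri(T(485,144),S(548,293)), tri(T(488,240),S(475,335)))
s=capture('top')
cv2.imwrite("pics/t8.png",cv2.resize(s[150:250,290:430],None,fx=5,fy=5,interpolation=cv2.INTER_CUBIC)[:,:,::-1])
```

```text
ball [ 0.5685 -0.3228  0.0794]
white start [ 0.5623 -0.2911  0.089 ]
post-ish side bottom at z.03 [[ 0.56315924 -0.3264466   0.03      ]]
knob top far/near [ 0.5778 -0.2713  0.126 ] [ 0.5359 -0.2706  0.1231]
```

View pics/t8.png

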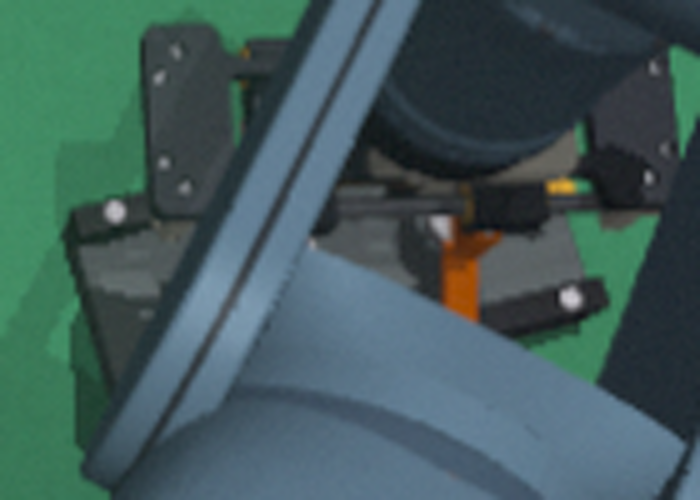

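Emit:
{"op": "arm_command", "data": {"deltas": [{"tx": 0,"ty": -1.2,"tz": 0.3,"turn": 0.3,"hand": -0.05},{"tx": 0,"ty": -2.8,"tz": 0.6,"turn": 0.6,"hand": -0.05},{"tx": 0.5,"ty": -3.64,"tz": 0.81,"turn": 0.88,"hand": -0.05},{"tx": 1.4,"ty": -3.64,"tz": 0.81,"turn": 0.88,"hand": -0.05},{"tx": 2,"ty": -3.64,"tz": 0.81,"turn": 0.88,"hand": -0.05},{"tx": 2,"ty": -3.64,"tz": 0.81,"turn": 0.88,"hand": -0.05},{"tx": 2,"ty": -3.64,"tz": 0.81,"turn": 0.88,"hand": -0.05}]}}

```text
t: 13.62
eef_pos: [0.5543, -0.2696, 0.1584]
eef_rot: [0.031, 0.706, -0.032, 0.707]
wrist_force: [0.4, 0.4, -0.4]
width: 0.0443
```

Run:
```python
from h import *
st=telemetry.get_state();print(st['t'],st['eef_pos'],st['width'],st['joints'][5]);R=axes(st);print(R.round(4).tolist())
im=capture('wrist')
cp=campose('wrist',st)
T=np.array(st['eef_pos'])
z=.126-T[2]
pts=[T+[0,0,z]+R@np.array([0,j*.007,i*.023]) for j,i in((-1,-1),(1,-1),(1,1),(-1,1))]
p=(proj(pts,cp)+.5)*2.5-.5-[80*2.5,100*2.5]
b=cv2.resize(im[100:330,80:390],None,fx=2.5,fy=2.5,interpolation=cv2.INTER_CUBIC)[:,:,::-1].copy()
cv2.polylines(b,[p.round().astype(int).reshape(-1,1,2)],True,(255,0,0),1)
cv2.imwrite("pics/w9.png",b)
```

```text
13.625 [ 0.55433551 -0.26961971  0.15843281] 0.04428191815505063 -2.1161077590905
[[0.0019, 0.0888, 0.996], [-0.0003, 0.9961, -0.0888], [-1.0, -0.0002, 0.0019]]
```

View pics/w9.png

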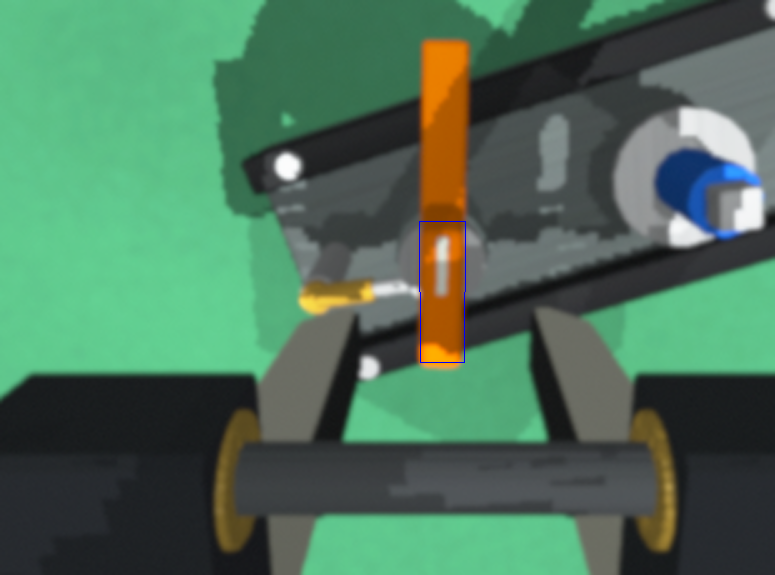

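Emit:
{"op": "arm_command", "data": {"deltas": [{"tx": 0.6,"ty": -0.03,"tz": 0.02,"turn": 0,"hand": -0.05},{"tx": 1.2,"ty": -0.03,"tz": 0.02,"turn": 0,"hand": -0.05},{"tx": 1.7,"ty": -0.03,"tz": 0.02,"turn": 0,"hand": -0.05},{"tx": 2.1,"ty": -0.03,"tz": 0.02,"turn": 0,"hand": -0.05},{"tx": 2.25,"ty": -0.03,"tz": 0.02,"turn": 0,"hand": -0.05},{"tx": 2.25,"ty": -0.03,"tz": 0.02,"turn": 0,"hand": -0.05}]}}

```text
t: 14.42
eef_pos: [0.5551, -0.2706, 0.1023]
eef_rot: [0.031, 0.706, -0.032, 0.707]
wrist_force: [-0.6, 0.6, 0.2]
width: 0.0441
```

Emit:
{"op": "arm_command", "data": {"deltas": [{"tx": 0,"ty": 0,"tz": 0,"turn": 0,"hand": -1},{"tx": 0,"ty": 0,"tz": 0,"turn": 0,"hand": -1},{"tx": 0,"ty": 0,"tz": 0,"turn": 0,"hand": -1},{"tx": 0,"ty": 0,"tz": 0,"turn": 0,"hand": -1},{"tx": 0,"ty": 0,"tz": 0,"turn": 0,"hand": -1}], "grip_force": 35}}

```text
t: 15.05
eef_pos: [0.5551, -0.2707, 0.1026]
eef_rot: [0.031, 0.705, -0.032, 0.707]
wrist_force: [0.7, -0.4, 1.2]
width: 0.0136
```

Emit:
{"op": "arm_command", "data": {"deltas": [{"tx": 0,"ty": 0,"tz": 0,"turn": 1,"hand": -1},{"tx": 0,"ty": 0,"tz": 0,"turn": 2,"hand": -1},{"tx": 0,"ty": 0,"tz": 0,"turn": 3,"hand": -1},{"tx": 0,"ty": 0,"tz": 0,"turn": 4,"hand": -1},{"tx": 0,"ty": 0,"tz": 0,"turn": 5,"hand": -1},{"tx": 0,"ty": 0,"tz": 0,"turn": 5,"hand": -1}]}}

```text
t: 15.8
eef_pos: [0.5553, -0.2705, 0.1026]
eef_rot: [0.213, 0.673, -0.213, 0.675]
wrist_force: [0.3, 1.0, 0.7]
width: 0.0136
```

Emit:
{"op": "arm_command", "data": {"deltas": [{"tx": 0,"ty": 0,"tz": 0,"turn": 1,"hand": -1},{"tx": 0,"ty": 0,"tz": 0,"turn": 2,"hand": -1},{"tx": 0,"ty": 0,"tz": 0,"turn": 3,"hand": -1},{"tx": 0,"ty": 0,"tz": 0,"turn": 4,"hand": -1},{"tx": 0,"ty": 0,"tz": 0,"turn": 5,"hand": -1},{"tx": 0,"ty": 0,"tz": 0,"turn": 6,"hand": -1},{"tx": 0,"ty": 0,"tz": 0,"turn": 6.8,"hand": -1},{"tx": 0,"ty": 0,"tz": 0,"turn": 6.8,"hand": -1},{"tx": 0,"ty": 0,"tz": 0,"turn": 6.8,"hand": -1}]}}

```text
t: 16.92
eef_pos: [0.5556, -0.2703, 0.1026]
eef_rot: [0.435, 0.557, -0.433, 0.559]
wrist_force: [2.6, 2.4, -0.0]
width: 0.0141
```

Run:
```python
from h import *
st=telemetry.get_state();print(st['t'],st['eef_pos'],st['width'],st['wrist_force'],st['moment']);R=axes(st);print(np.degrees(np.arctan2(R[1,1],R[0,1])))
im=capture('wrist');cv2.imwrite("pics/w10.png",im[:,:,::-1])
s=capture('side')
cv2.imwrite("pics/s10.png",cv2.resize(s[180:300,240:380],None,fx=5,fy=5,interpolation=cv2.INTER_CUBIC)[:,:,::-1])
```

```text
16.925 [ 0.55555113 -0.27027425  0.10260441] 0.014076156253599642 [ 2.62890228  2.38815052 -0.00312539] [ 0.13833084 -0.29399678 -0.14214008]
14.295707574999991
```

View pics/s10.png

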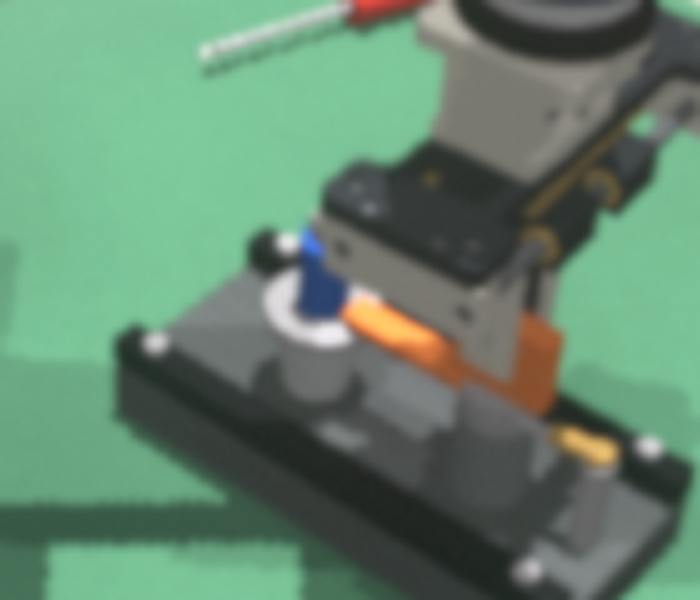

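Emit:
{"op": "arm_command", "data": {"deltas": [{"tx": 0,"ty": 0,"tz": 0,"turn": 0,"hand": -0.3},{"tx": 0,"ty": 0,"tz": 0,"turn": 0,"hand": -0.1},{"tx": 0,"ty": 0,"tz": 0,"turn": 0,"hand": -0.1},{"tx": 0,"ty": 0,"tz": 0,"turn": 0,"hand": -0.1},{"tx": -0.3,"ty": 0,"tz": 0,"turn": 0,"hand": -0.1},{"tx": -1,"ty": 0,"tz": 0,"turn": 0,"hand": -0.1},{"tx": -2,"ty": 0,"tz": 0,"turn": 0,"hand": -0.1},{"tx": -3,"ty": 0,"tz": 0,"turn": 0,"hand": -0.1},{"tx": -4,"ty": 0,"tz": 0,"turn": 0,"hand": -0.1},{"tx": -5,"ty": 0,"tz": 0,"turn": 0,"hand": -0.1},{"tx": -6,"ty": 0,"tz": 0,"turn": 0,"hand": -0.1},{"tx": -6,"ty": 0,"tz": -4,"turn": 0,"hand": -0.1},{"tx": -6,"ty": 0,"tz": -4,"turn": 0,"hand": -0.1},{"tx": -6,"ty": 0,"tz": -4,"turn": 0,"hand": -0.1}]}}

```text
t: 18.77
eef_pos: [0.5302, -0.171, 0.2547]
eef_rot: [0.434, 0.557, -0.432, 0.56]
wrist_force: [-0.2, -0.1, 0.9]
width: 0.0416
```

Run:
```python
from h import *
st=telemetry.get_state();print(st['t'],st['eef_pos'],st['width'],st['wrist_force'])
im=capture('wrist');cv2.imwrite("pics/w11.png",im[:,:,::-1])
t=capture('top');cv2.imwrite("pics/t11.png",t[:,:,::-1])
s=capture('side');cv2.imwrite("pics/s11.png",cv2.resize(s[180:300,240:380],None,fx=5,fy=5,interpolation=cv2.INTER_CUBIC)[:,:,::-1])
```

```text
18.775 [ 0.53019549 -0.1709921   0.25465252] 0.04161010728441436 [-0.15316196 -0.10419131  0.90369567]
```

View pics/s11.png

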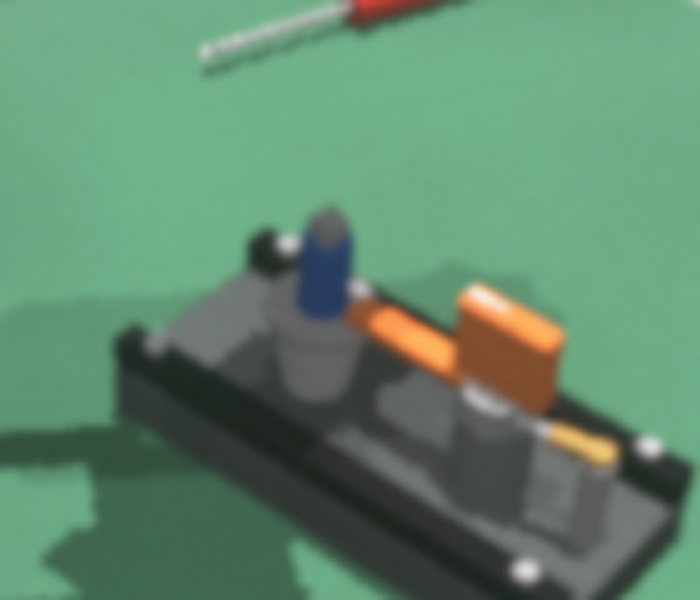

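View pics/w11.png

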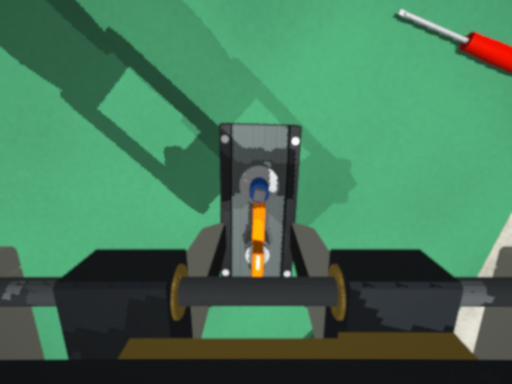

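View pics/t11.png

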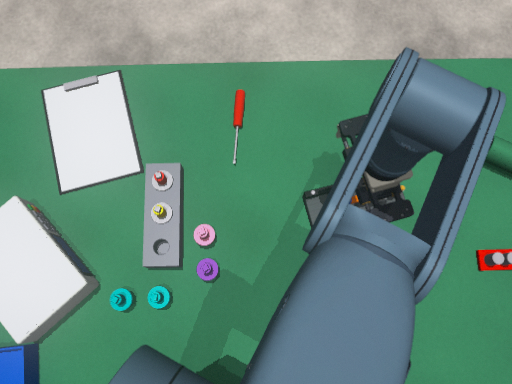

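Run:
```python
from h import *
print(order.hand_in(),telemetry.get_state()['t'])
```

```text
the job is handed in; nothing more can be done
the job is handed in; nothing more can be done
```

The blue adapter is seated in the receiver, the orange clamp is locked over its flange, and the job is handed in at about 19 s of the 51 s allowed.

- **Adapter:** I took it from the rack hole nearest the robot and lowered it slowly. It touched the rim at a tool (TCP) height of 84.3 mm, against 84.2 mm expected. It went no lower under about 15 N, so I opened the fingers there.
- **Clamp:** I turned the knob about 71° clockwise until the wrist showed it pressing on the stop, then let go and backed off.
- **Last checks:** The side and wrist pictures show the adapter upright in the receiver, with the arm pointing at it and lying over the flange. In the top picture the red and yellow adapters and the screwdriver are where they started. The gripper was well clear, with a wrist force of about 1 N.

**What disagreed:**
- The wrist camera read 1–2 mm off the top camera for positions, so I blended the two.
- The side and wrist pictures also differed by about 2 mm on how the adapter lined up just before it went in. It still entered without contact until the rim.
- I judged the clamp angle from the turn and the pictures, as I had no direct reading of it.
- The hand-in reported no verdict, and its message only confirmed that it went through.

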